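# Push the bottle carrier home on the shaker and lock its toggle clamp

## Robot

A 7-joint arm with a two-finger parallel gripper is mounted at the origin on the work surface. World frame = base frame: x ahead of the robot, y to its left, z up, the work surface at z = 0. Lengths are in mm, angles in rad, forces in N, time in s.
With the tool pointing down it reaches from about 400 to 900 mm from the base axis. Payload 5.6 kg.
Tool frame: the origin (TCP) lies midway between the tips of the shut fingers; the grasp point (between the pads) lies 19 mm behind it; z points along the fingers, y is the line along which they close (so a half turn about z gives the same grasp; the last joint's range is limited). The gripper opens to 92 mm and grips with 3 to 60 N. Pads are 20 mm wide; open, the fingers measure 128 mm over their backs; the gripper's body (75 mm by 189 mm) begins 69 mm behind the grasp point.
Start: joints at [-1.18, 0.468, -0.012, 1.603, 0.006, 1.071, -0.056], TCP at [273.249, 589.783, 214.592] pointing down, gripper open.
Joint ranges: [-2.53, 2.53], [-0.31, 2.02], [-1.57, 1.55], [0.28, 2.44], [-1.29, 4.43], [0.15, 1.84], [-2.92, 2.92]. Speed limits (rad/s): [2.57, 2.57, 3.14, 3.14, 3.14, 3.14, 3.14].

## Interface

Orientations are given as a rotation vector (axis times angle).
In Python, from cell import robot, grip, kin, viewer gives the robot as it stands. Calls block until the motion is done:
- robot.movep(position, orientation): joint-space move of the TCP to a pose.
- robot.servo_line(position, feed=150, rotation=None): straight line of the TCP; rotation=None keeps the orientation; feed is the mean speed in mm/s.
- robot.goto_joints(angles): joint-space move.
- grip(opening, newtons=None): opening from 0.0 (shut) to 1.0 (fully open); newtons is the grip in N (None keeps the last); returns when the fingers have stopped.
- robot.hold(seconds).
- kin.ik(position, orientation): joint angles nearest the present ones, or None.
- robot.observe(): the state.
- viewer.read_camera(name): name is "scene" or "top" or "wrist"; returns the picture (420x560x3 uint8, red, green, blue); there is no depth.
- viewer.camera_info(name): a dict with "camera_matrix" (3x3 intrinsics, pixels), "R" (3x3) and "t" (3): a world point X has camera coordinates R X + t. Camera axes: x right, y down, z forward; pixel columns grow to the right and rows downward; lengths in mm; the calibration is good to about 2 mm. A picture is of the moment at which its call begins: read the wrist's pose just before it. camera_info takes no time and is no camera call; for the wrist camera it gives the pose at the moment of the call.
A pose or a line that the arm cannot do raises robot.IKError and nothing moves.
- robot.job_done(): hands the job in; it is judged then, once.
Trained networks look in the newest picture that a camera, given by its name, has taken for a name from the list of things; names that differ only in an ending like _2 or _b are one class to them, and where a whole thing is asked for, a point or a joint stands for the part that bears it (a point fixed in the world has none). Each returns a list of dicts, best first, with "confidence" (0 to 1); they miss things now and then, are a little off and sometimes report something else, mostly with a low value. They report only what shows in the picture. A call takes as long as a camera call. They do not tell look-alikes from the thing itself.
- viewer.silhouettes(name, camera): "mask" (420x560 bool, what is visible of it).
- viewer.pinpoint(name, camera): "at" ([x, y, z] in mm, in the coordinates of the camera as it stood for that picture, good to about 4 mm: a listed point, or the origin of a listed thing).
The state is a dict: "t": time; "joints": joint angles; "joint_velocities": joint speeds; "joint_torque": joint torques, N m; "tcp_pos": TCP position; "tcp_rot": TCP orientation; "contact_force": force on the tool from outside, world axes, zero at the start; "wrist_torque": the same for the moment, N m; "grip_width": opening from 0.0 (shut) to 1.0 (fully open); "grip_force": force on a finger pad.
Only numpy, scipy, OpenCV 4.12 (cv2) and the standard library are available. Lean on these libraries where they do the work, as an engineer would, in place of code of your own. Each camera call takes 0.05 s, during which the arm holds its last target. There are 200 camera calls.

## Task

Get the bottle carrier ready for shaking: push it along the shaker's deck until it sits fully against the back stop, then push the red handle of the toggle clamp over and down, past its dead point, until it snaps into lock on the carrier's foot. Only push: do not lift or tip the carrier or its bottles, and leave the glassware on the bench where it stands.

Things in the scene. Friction and masses are not known exactly. Their poses are not given: they have to be found in the camera images.
- shaker: Bench shaker, fixed, switched off: cream housing, blue skirt, flat slotted grey deck 310 (x) by 390 (y) mm, its surface 120 mm above the bench. Origin: on the bench under the deck's centre; x across the deck to the back stop (away from the robot), y left, z up. Two low guides 8 mm high along x leave the carrier's foot 2.5 mm of play on each side of its lane, centred on y = +65 mm.
- stop_face (a point): Back stop on the deck: upright steel angle, 45 mm high, 170 mm wide, across the lane. The point lies on its near face (shaker frame x = +135, y = +65 mm), 20 mm above the deck; axes as the shaker's. With the carrier fully home, the carrier's far end touches this face.
- carrier: Loose bottle carrier of sea-green plastic on the deck between the guides, 20 to 55 mm short of the back stop. 182 mm long (x), 120 mm wide (y), side walls 46 mm high, six cells with a bottle each; about 1 kg in all, slides with 4 to 10 N. Origin: centre of its underside, on the deck; axes as the shaker's, x to the stop. Fully home its origin is at x = +44, y = +65 mm in the shaker's frame.
- carrier_push (a point): Where to push: middle of the outer face of the carrier's near end panel (towards the robot), 48 mm above the deck; push along +x (axes as the carrier's). The panel is 120 mm wide, 90 mm high, 6 mm thick, solid up to 62 mm; from 62 to 80 mm it has a hand slot 76 mm wide. Bottle caps behind it reach 98 mm above the deck.
- carrier_foot (a point): Centre of the top of the carrier's right foot (-y side), the flat ledge the clamp presses on: 6 mm thick, 22 mm wide, 182 mm long (x). A like foot runs along the left side.
- clamp: Base of the hold-down toggle clamp (zinc steel, red handle), bolted to the deck on the carrier's right. Origin: on the deck below the arm's pin; y to the carrier, z up, x as the shaker's. It works in its plane x = 0; feet 37 mm wide, from y = -53 to +9 mm. Open, the arm stands raised 47 to 56 degrees, nothing of it above 80 mm; locked, it lies level, its rubber tip at y = +56 mm on the foot.
- clamp_handle_end (a point): Free end of the red handle. In the clamp's frame: fully open y = -48, z = 142 mm (handle upright behind the arm, leaning 14 degrees away from the carrier); locked y = -115, z = 43 mm (handle level, pointing away from the carrier). The handle starts 0 to 10 degrees down from fully open.
- clamp_grip (a point): Point on the axis of the red sleeve (round, 15 mm thick, 77 mm long), 30 mm from its free end. Its y axis runs along the handle to the free end; its z axis is the way to push (square to the handle: away from the carrier, then down). Path in the clamp's frame, y/z in mm: open -41/112, -55/109, -64/104, -69/98, -74/90, -77/81, -80/68, dead point -83/54, locked -85/42.
- clamp_lock (a point): Where the point clamp_grip lies when the clamp is locked (fixed to the clamp's base; axes as the base's). Along the path of clamp_grip the handle's lean from vertical, away from the carrier, is 14, 26, 36, 44, 53, 60, 70, dead point 80, locked 88 degrees.
- clamp_handle (a joint): Angle (rad) closed between handle and arm: 0 fully open, about 1.7 when the rubber tip meets the foot, 2.13 at the dead point, 2.25 locked on its stop. Up to the foot it moves with 1 to 3 N at the sleeve; it may sink by its own weight until the tip rests on the foot. From there a spring resists with up to about 8 N; past the dead point the spring snaps the handle down and holds it.
- clamp_spindle: Spring-loaded spindle at the end of the clamp's arm, with a black rubber tip 14 mm across. Origin: centre of the tip's face. Locked, it presses down on the carrier's foot with about 18 N.
- bottle1: Dark sample bottle with a green screw cap and a paper label, 49 mm across, 92 mm tall, standing loose in the carrier: near row, right as the robot sees it; about 0.09 kg. Origin: centre of its underside, z up its axis.
- bottle2: Dark sample bottle with a blue screw cap and a paper label, 49 mm across, 92 mm tall, standing loose in the carrier: near row, left as the robot sees it; about 0.09 kg. Origin: centre of its underside, z up its axis.
- bottle3: Dark sample bottle with a green screw cap and a paper label, 49 mm across, 92 mm tall, standing loose in the carrier: middle row, right as the robot sees it; about 0.09 kg. Origin: centre of its underside, z up its axis.
- bottle4: Dark sample bottle with a white screw cap and a paper label, 49 mm across, 92 mm tall, standing loose in the carrier: middle row, left as the robot sees it; about 0.09 kg. Origin: centre of its underside, z up its axis.
- bottle5: Dark sample bottle with a blue screw cap and a paper label, 49 mm across, 92 mm tall, standing loose in the carrier: far row, right as the robot sees it; about 0.09 kg. Origin: centre of its underside, z up its axis.
- bottle6: Dark sample bottle with a green screw cap and a paper label, 49 mm across, 92 mm tall, standing loose in the carrier: far row, left as the robot sees it; about 0.09 kg. Origin: centre of its underside, z up its axis.
- beaker: Low glass beaker, 74 mm across the rim, 92 mm tall, standing loose on the bench beside the shaker; leave it. Origin: centre of its underside.
- flask: Conical glass flask, 76 mm across the base, 116 mm tall, standing loose on the bench beside the shaker; leave it. Origin: centre of its underside.
- reagent: Green reagent bottle with a blue cap, 62 mm across, 150 mm tall, standing loose on the bench beside the shaker; leave it. Origin: centre of its underside.
Things that resemble listed ones, but are neither listed nor needed, are in the scene too. Of the things that look like the carrier, the middle-sized one is meant.

How it is judged (in metres and radians):
On the way, in this order (a step that is already met when the one before it is completed fails the run):
1. the carrier is home against the back stop (x of carrier in the frame of shaker between 0.0405 and 0.049 m), for 0.2 s.
2. the clamp handle has gone past its dead point and locked (value of joint clamp_handle above 2.2 rad), for 0.2 s.
At the end, for the whole second after the job is handed in: The carrier stands flat and still within about 3 mm of the back stop, the clamp handle is locked on its stop (joint above 2.20 rad) and the rubber tip presses on the carrier's foot with more than 8 N (all of step 1 and value of joint clamp_handle above 2.2 rad and contact force between clamp_spindle and carrier above 8 N and angle between carrier's own z axis and vertical below 0.05 rad and linear speed of carrier below 0.01 m/s); the robot touches nothing.
It fails at once if the carrier is lifted or tipped (height (world z) of carrier above 0.135 m or angle between carrier's own z axis and vertical above 0.15 rad).
It fails at once if a bottle is lifted or tipped (height (world z) of any of bottle1, bottle2, bottle3, bottle4, bottle5, bottle6 above 0.146 m or angle between any of bottle1, bottle2, bottle3, bottle4, bottle5, bottle6's own z axis and vertical above 0.35 rad).
It fails at once if the glassware on the bench is moved or tipped (distance of any of beaker, flask, reagent from where it was at the start of the episode above 0.02 m or angle between any of beaker, flask, reagent's own z axis and vertical above 0.3 rad).
It also fails if it takes over 48 s, if anything falls off the work surface, if the arm or the gripper's body presses on something with over 40 N, if the wrist force passes 120 N, or if a joint passes its speed limit or range.

## Working session

There is one attempt and no reset: what is moved stays moved. The work goes in short steps, each a Python script; the robot and the scene stay as the last script left them, time stands still between calls to the robot, and variables do not carry over. Pictures are saved under pics/ and viewed, at most 10 in all, crops included, and the job is handed in when it is done.

```bash
ls; mkdir -p pics; cat > h.py <<'E'
import numpy as np, cv2
from cell import robot, grip, kin, viewer
def snap(cam,fn=None):
    info=viewer.camera_info(cam); im=viewer.read_camera(cam)
    if fn: cv2.imwrite('pics/'+fn,cv2.cvtColor(im,cv2.COLOR_RGB2BGR))
    return im,info
def pix(info,X):
    c=info['R']@np.asarray(X,float)+info['t']; p=info['camera_matrix']@c; return p[:2]/p[2]
def world(info,at): return info['R'].T@(np.asarray(at)-np.asarray(info['t']).ravel())
def find(name,cam,info):
    return [(round(d['confidence'],2),world(info,d['at']).round(1).tolist(),pix(info,world(info,d['at'])).round().tolist()) for d in viewer.pinpoint(name,cam)]
E
python3 - <<'E'
from h import *
for cam in ['scene','top']:
    im,info=snap(cam,cam+'0.png')
    print(cam, (-np.array(info['R']).T@np.array(info['t']).ravel()).round())
    for n in ['shaker','stop_face','carrier','carrier_push','carrier_foot','clamp','clamp_handle_end','clamp_grip','clamp_lock','clamp_spindle','bottle1','beaker','flask','reagent']:
        print(n,find(n,cam,info))
print(robot.observe()['t'],robot.observe()['tcp_rot'])
a=cv2.imread('pics/scene0.png');b=cv2.imread('pics/top0.png')
E
```

```text
pics
scene [1328.  449. 1023.]
shaker [(0.92, [589.1, 78.3, -1.6], [277.0, 286.0])]
stop_face [(0.65, [720.0, 152.7, 140.5], [281.0, 298.0]), (0.5, [514.8, 166.3, 121.6], [318.0, 245.0])]
carrier [(0.96, [575.5, 144.5, 116.3], [302.0, 260.0]), (0.95, [191.6, -324.9, -3.4], [220.0, 170.0]), (0.69, [505.4, -229.5, 0.4], [196.0, 234.0]), (0.55, [379.5, 394.2, 3.3], [410.0, 264.0]), (0.18, [607.6, -42.0, 258.6], [225.0, 208.0])]
carrier_push [(0.72, [120.7, -225.7, 60.3], [253.0, 151.0]), (0.57, [485.4, 131.5, 168.9], [310.0, 221.0]), (0.56, [322.0, 429.7, 40.1], [429.0, 244.0]), (0.48, [600.6, 15.5, 119.7], [252.0, 252.0]), (0.27, [600.2, 61.5, 170.3], [267.0, 243.0])]
carrier_foot [(0.87, [107.1, -375.2, 5.9], [219.0, 152.0]), (0.7, [363.6, 350.1, 6.5], [396.0, 255.0])]
clamp [(0.93, [602.5, 13.0, 117.8], [251.0, 252.0]), (0.49, [606.0, -68.3, 162.0], [221.0, 233.0])]
clamp_handle_end [(0.59, [607.0, -44.4, 253.0], [225.0, 209.0]), (0.46, [635.4, 119.5, 123.6], [283.0, 272.0]), (0.19, [602.4, 14.7, 119.4], [251.0, 252.0])]
clamp_grip [(0.72, [605.8, -28.7, 231.6], [232.0, 217.0])]
clam
[... 1678 characters left out ...]
 230.7], [307.0, 143.0])]
clamp_lock [(0.77, [613.2, -72.1, 162.9], [320.0, 149.0])]
clamp_spindle [(0.49, [600.0, 63.4, 164.8], [270.0, 152.0])]
bottle1 [(0.79, [519.9, 163.8, 123.3], [233.0, 184.0]), (0.73, [639.6, 122.2, 124.7], [249.0, 142.0]), (0.61, [637.4, 176.1, 124.7], [230.0, 142.0]), (0.56, [573.1, 170.1, 126.9], [231.0, 164.0]), (0.53, [583.8, 109.8, 124.5], [253.0, 161.0]), (0.51, [522.9, 106.9, 126.1], [254.0, 183.0])]
beaker [(0.69, [668.7, -266.6, -1.2], [376.0, 146.0])]
flask [(0.71, [511.7, -231.9, -0.6], [365.0, 196.0])]
reagent [(0.83, [587.2, 363.2, 2.7], [173.0, 167.0]), (0.18, [614.0, -46.3, 258.3], [314.0, 138.0])]
1.5 [ 6.76214098e-01  3.06793322e+00 -2.03806423e-05]
```

```bash
python3 - <<'E'
import cv2,numpy as np
a=cv2.imread('pics/scene0.png')
cv2.imwrite('pics/scene0c.png',cv2.resize(a[130:340,130:450],None,fx=2.5,fy=2.5,interpolation=cv2.INTER_CUBIC))
E
```

```text
(no output)
```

View pics/top0.png

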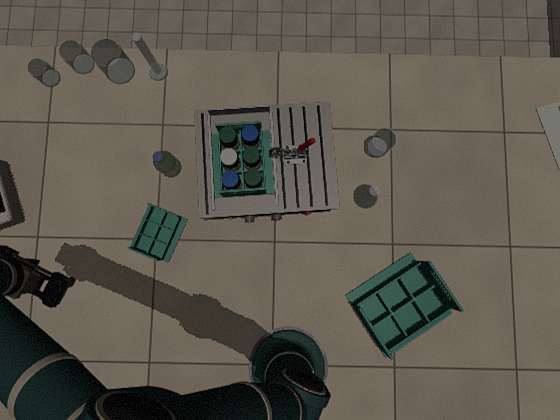

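View pics/scene0c.png

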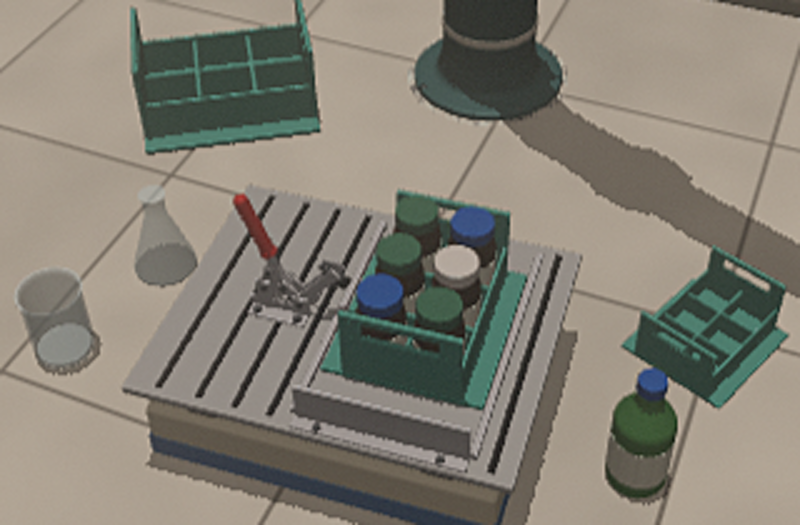

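The top view shows three lookalikes: a small carrier at (159,231), a big one at (396,302), and the middle-sized one with six bottles on the deck at (241,163). I choose the one on the deck. The clamp is at (290,153), with its red handle end at (312,139). Next I raise the arm and check with the wrist camera.

```bash
cat >> h.py <<'E'
from scipy.spatial.transform import Rotation as Ro
def down(yaw): # tool z down; tool y along world direction yaw
    y=np.array([np.cos(yaw),np.sin(yaw),0]); z=np.array([0,0,-1.]); return Ro.from_matrix(np.c_[np.cross(y,z),y,z]).as_rotvec()
E
python3 - <<'E'
from h import *
robot.servo_line([273,590,400],feed=250)
best=None
for yaw in (np.pi/2,-np.pi/2):
    q=kin.ik([470,60,430],down(yaw)); print(yaw,None if q is None else np.round(q,2))
    if q is not None and (best is None or abs(q[6])<abs(best[0][6])): best=(q,yaw)
robot.goto_joints(best[0])
im,info=snap('wrist','wrist1.png')
print((-np.array(info['R']).T@np.array(info['t']).ravel()).round())
for n in ['shaker','stop_face','carrier','carrier_push','carrier_foot','clamp','clamp_handle_end','clamp_grip','clamp_lock','clamp_spindle','bottle1']: print(n,find(n,'wrist',info))
print(robot.observe()['t'])
E
```

```text
1.5707963267948966 [-0.63 -0.02  0.43  1.73  0.01  1.43  1.37]
-1.5707963267948966 [-0.77 -0.02  0.57  1.73  0.01  1.43 -1.77]
[389.  61. 599.]
shaker [(0.85, [595.4, 79.4, 0.9], [283.0, 234.0])]
stop_face [(0.63, [517.9, 162.1, 125.2], [348.0, 210.0]), (0.61, [722.9, 152.9, 137.7], [335.0, 346.0])]
carrier [(0.66, [578.2, 140.8, 122.8], [330.0, 251.0]), (0.62, [386.2, 399.7, -4.1], [487.0, 108.0])]
carrier_push [(0.86, [317.3, 422.5, 34.9], [526.0, 58.0]), (0.7, [485.4, 133.8, 169.7], [333.0, 193.0])]
carrier_foot [(0.81, [366.3, 351.1, 7.2], [462.0, 95.0]), (0.63, [580.3, 72.8, 122.5], [281.0, 252.0])]
clamp [(0.85, [608.3, 10.9, 120.8], [238.0, 270.0]), (0.25, [579.6, 72.2, 126.5], [281.0, 253.0])]
clamp_handle_end [(0.93, [609.5, -43.6, 260.1], [174.0, 326.0]), (0.53, [576.9, 138.0, 118.9], [327.0, 249.0])]
clamp_grip [(0.64, [609.6, -35.7, 232.9], [187.0, 312.0]), (0.16, [607.6, 12.3, 119.5], [239.0, 269.0])]
clamp_lock [(0.54, [668.0, -265.2, 0.0], [91.0, 271.0])]
clamp_spindle [(0.44, [598.0, 61.8, 167.2], [273.0, 277.0])]
bottle1 [(0.97, [632.8, 176.4, 125.9], [353.0, 287.0]), (0.94, [518.8, 159.7, 124.3], [346.0, 210.0]), (0.89, [633.6, 120.8, 123.0], [314.0, 287.0]), (0.75, [522.7, 107.1, 125.2], [307.0, 213.0]), (0.57, [574.4, 165.8, 124.0], [348.0, 249.0]), (0.55, [581.2, 112.9, 121.8], [310.0, 252.0])]
5.025
```

View pics/wrist1.png

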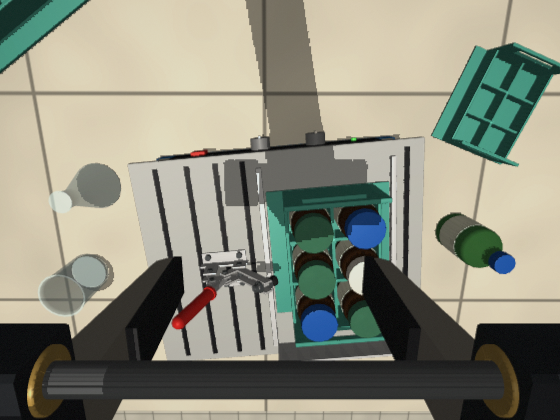

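```bash
cat > est.py <<'E'
from h import *
E
python3 - <<'E'
from h import *
info=viewer.camera_info('wrist');K=np.array(info['camera_matrix']);R=np.array(info['R']);t=np.array(info['t']).ravel()
def bp(u,v,z):
    c=-R.T@t; d=R.T@np.linalg.inv(K)@[u,v,1]; return c+d*(z-c[2])/d[2]
for uv in [(130,163),(424,138),(424,240),(145,255)]: print(uv,bp(*uv,120).round(1))
a,b=bp(130,163,120),bp(424,138,120); print('edge yaw',np.degrees(np.arctan2(-(b-a)[0],(b-a)[1])), np.linalg.norm(b-a))
# carrier near panel top edge z=210
a,b=bp(276,194,210),bp(391,184,210); print('panel',a.round(1),b.round(1),np.degrees(np.arctan2(-(b-a)[0],(b-a)[1])))
# rigid fit
from scipy.optimize import least_squares
obs=[((0,0),(591.7,78.7)),((135,65),(723,152.6))]
clamp=[((0,0),(604.9,13.7)),((0,-85),(609.1,-71))]
def f(p):
    y=p[2];Rm=np.array([[np.cos(y),-np.sin(y)],[np.sin(y),np.cos(y)]])
    return np.concatenate([Rm@l+p[:2]-w for l,w in obs]+[Rm@l+p[3:]-w for l,w in clamp])
s=least_squares(f,[590,78,0,604,14]);print(s.x.round(3),np.degrees(s.x[2]),s.fun.round(1))
E
```

```text
(130, 163) [ 456.4 -127.7  120. ]
(424, 138) [423.8 254.5 120. ]
(424, 240) [563.3 271.1 120. ]
(145, 255) [ 586.4 -120.8  120. ]
edge yaw 4.872297892197135 383.6208919585057
panel [477.4  63.5 210. ] [466.1 188.1 210. ] 5.158310962857474
[5.91936e+02 7.91320e+01 6.00000e-02 6.04433e+02 1.37720e+01] 3.4629923244177707 [ 0.2  0.4 -0.2 -0.4 -0.5  0.1  0.5 -0.1]
```

```bash
python3 - <<'E'
from h import *
yaw=np.radians(4.5); d=np.array([np.cos(yaw),np.sin(yaw),0]); rv=down(np.pi/2+yaw)
grip(0.0)
P=np.array([487,132.5,158.]); st=P-42*d
robot.movep((st+[0,0,150]).tolist(),rv)
robot.servo_line(st.tolist(),feed=200)
robot.hold(.2); f0=np.array(robot.observe()['contact_force'])
log=[];s=0
while s<105:
    s+= 4 if s<70 else 2
    robot.servo_line((st+s*d).tolist(),feed=50)
    o=robot.observe(); fx=(np.array(o['contact_force'])-f0)@d
    adv=(np.array(o['tcp_pos'])-st)@d
    log.append((s,round(adv,1),round(fx,1)))
    if fx<-16: break
print(log,o['t'],f0.round(1))
im,info=snap('top'); 
for n in ['carrier','carrier_push','stop_face']: print(n,find(n,'top',info))
E
```

```text
[(4, np.float64(4.5), np.float64(0.5)), (8, np.float64(8.3), np.float64(0.3)), (12, np.float64(12.2), np.float64(-0.3)), (16, np.float64(16.3), np.float64(0.3)), (20, np.float64(20.2), np.float64(0.2)), (24, np.float64(24.2), np.float64(-0.1)), (28, np.float64(28.3), np.float64(-0.2)), (32, np.float64(31.8), np.float64(-1.0)), (36, np.float64(34.1), np.float64(-6.5)), (40, np.float64(38.0), np.float64(-6.0)), (44, np.float64(42.0), np.float64(-6.0)), (48, np.float64(46.0), np.float64(-5.5)), (52, np.float64(50.1), np.float64(-4.2)), (56, np.float64(54.1), np.float64(-6.0)), (60, np.float64(58.1), np.float64(-5.1)), (64, np.float64(62.1), np.float64(-5.2)), (68, np.float64(66.1), np.float64(-4.6)), (72, np.float64(70.1), np.float64(-5.7)), (74, np.float64(71.6), np.float64(-7.2)), (76, np.float64(73.5), np.float64(-7.2)), (78, np.float64(75.5), np.float64(-6.2)), (80, np.float64(77.6), np.float64(-6.5)), (82, np.float64(79.6), np.float64(-7.1)), (84, np.float64(81.6), np.float64(-7.1)), (86, np.float64(83.6), np.float64(-6.9)), (88, np.float64(85.5), np.float64(-6.8)), (90, np.float64(85.4), np.float64(-13.9)), (92, np.float64(85.3), np.float64(-21.0))] 15.1 [-0.3  0.1 -0.3]
carrier [(0.91, [191.3, -324.8, -3.3], [397.0, 302.0]), (0.89, [389.3, 397.8, 0.5], [159.0, 231.0])]
carrier_push [(0.95, [124.9, -226.4, 62.8], [369.0, 328.0]), (0.7, [317.5, 422.9, 32.6], [146.0, 255.0])]
stop_face []
```

The carrier is home: it stopped hard after about 53 mm of travel, as predicted. Next is the clamp.

```bash
cat > clamp.py <<'E'
from h import *
from scipy.interpolate import CubicSpline
yaw=np.radians(4.5); d=np.array([np.cos(yaw),np.sin(yaw),0]); ey=np.array([-d[1],d[0],0]); C=np.array([604.,14,120])
Y=np.array([-41,-55,-64,-69,-74,-77,-80,-83,-85.]);Z=np.array([112,109,104,98,90,81,68,54,42.]);L=np.radians([14,26,36,44,53,60,70,80,88])
sp=CubicSpline(np.arange(9),np.c_[Y,Z,L])
def tcp(s,over,w=10):
    y,z,l=sp(s); n=np.array([-np.cos(l),-np.sin(l)]); c=np.array([y,z])+n*(over-7.5)
    return C+ey*(c[0]+w)+np.array([0,0,c[1]])
E
python3 - <<'E'
from clamp import *
o=robot.observe(); p=np.array(o['tcp_pos'])
robot.servo_line((p-40*d).tolist(),feed=150); robot.servo_line((p-40*d+[0,0,190]).tolist(),feed=250)
im,info=snap('top','top2.png')
for cam in ('top','scene'):
    if cam=='scene': im,info=snap(cam,'scene2.png')
    for n in ['carrier','carrier_push','clamp','clamp_grip','clamp_handle_end','clamp_spindle']: print(n,find(n,cam,info))
st=tcp(0,-10)
qs=[(kin.ik((st+[0,0,130]).tolist(),down(y)),y) for y in (yaw,yaw+np.pi)]
print([(None if q is None else np.round(q,2),y) for q,y in qs], o['t'])
for s in (0,4,8): print(s,tcp(s,1).round(1),[kin.ik(tcp(s,1).tolist(),down(y)) is not None for y in (yaw,yaw+np.pi)])
E
```

```text
carrier [(0.94, [387.8, 399.4, -0.0], [158.0, 232.0]), (0.84, [190.4, -324.3, -1.6], [397.0, 302.0])]
carrier_push [(0.96, [123.8, -224.6, 59.5], [369.0, 329.0]), (0.63, [315.4, 423.7, 32.8], [146.0, 256.0])]
clamp [(0.56, [604.9, 18.4, 116.6], [286.0, 155.0])]
clamp_grip [(0.71, [606.6, -33.6, 227.6], [308.0, 145.0])]
clamp_handle_end [(0.72, [615.2, -44.3, 260.6], [313.0, 138.0])]
clamp_spindle []
carrier [(0.83, [631.3, 145.1, 120.0], [293.0, 275.0]), (0.71, [383.8, 395.3, 3.2], [410.0, 265.0]), (0.59, [189.0, -327.7, -4.2], [220.0, 170.0]), (0.37, [691.8, 124.3, 128.9], [275.0, 288.0])]
carrier_push [(0.98, [121.1, -225.0, 59.4], [253.0, 151.0]), (0.78, [319.7, 425.1, 35.8], [427.0, 244.0])]
clamp [(0.82, [605.9, 16.3, 116.6], [251.0, 254.0])]
clamp_grip [(0.67, [609.1, -30.3, 230.6], [230.0, 218.0])]
clamp_handle_end [(0.67, [609.9, -43.5, 258.5], [224.0, 208.0]), (0.26, [629.8, 149.1, 117.5], [295.0, 275.0])]
clamp_spindle []
[(array([-0.55,  0.3 ,  0.64,  1.56, -0.19,  1.34,  0.19]), np.float64(0.07853981633974483)), (array([ 0.55,  0.41, -0.83,  1.48,  0.3 ,  1.39,  2.92]), np.float64(3.220132469929538))] 15.3
0 [605.9 -10.6 233.6] [True, True]
4 [608.7 -45.9 215.2] [True, True]
8 [609.9 -60.5 168.5] [True, True]
```

```bash
python3 - <<'E'
from clamp import *
st=tcp(0,-12); rv=down(yaw)
robot.movep((st+[0,0,130]).tolist(),rv)
robot.servo_line(st.tolist(),feed=200)
robot.hold(.2); f0=np.array(robot.observe()['contact_force']); log=[]
for s in np.arange(0,8.01,.5):
    robot.servo_line(tcp(s,2.5 if s<8 else 1.5).tolist(),feed=40)
    o=robot.observe(); f=np.array(o['contact_force'])-f0
    log.append((float(s),(f@ey).round(1),f[2].round(1)))
    if np.linalg.norm(f)>30: break
print(log,o['t'],(np.array(o['tcp_pos'])-tcp(s,0)).round(1))
im,info=snap('scene','scene3.png')
cv2.imwrite('pics/scene3c.png',cv2.resize(cv2.cvtColor(im,cv2.COLOR_RGB2BGR)[150:330,150:390],None,fx=3,fy=3))
for n in ['carrier','clamp_grip','clamp_handle_end','clamp_spindle']: print(n,find(n,'scene',info))
E
```

```text
[(0.0, np.float64(-0.6), np.float64(0.1)), (0.5, np.float64(-0.4), np.float64(-0.2)), (1.0, np.float64(-1.0), np.float64(-0.0)), (1.5, np.float64(0.2), np.float64(0.1)), (2.0, np.float64(-0.2), np.float64(-0.2)), (2.5, np.float64(-0.4), np.float64(0.3)), (3.0, np.float64(0.4), np.float64(-0.8)), (3.5, np.float64(-1.1), np.float64(1.0)), (4.0, np.float64(-0.6), np.float64(-0.3)), (4.5, np.float64(-1.4), np.float64(-0.3)), (5.0, np.float64(-1.0), np.float64(1.1)), (5.5, np.float64(0.0), np.float64(4.3)), (6.0, np.float64(-1.1), np.float64(5.8)), (6.5, np.float64(-1.9), np.float64(2.5)), (7.0, np.float64(-0.4), np.float64(0.0)), (7.5, np.float64(-1.2), np.float64(-0.1)), (8.0, np.float64(-0.7), np.float64(-0.5))] 24.625 [-0.2 -0.1 -1.8]
carrier [(0.9, [188.2, -323.8, 0.5], [221.0, 169.0]), (0.89, [630.1, 144.7, 118.3], [293.0, 275.0]), (0.69, [380.1, 395.0, 2.7], [410.0, 264.0])]
clamp_grip [(0.48, [609.6, -67.1, 158.5], [220.0, 235.0])]
clamp_handle_end [(0.78, [614.5, -100.8, 154.5], [208.0, 233.0])]
clamp_spindle []
```

View pics/scene3c.png

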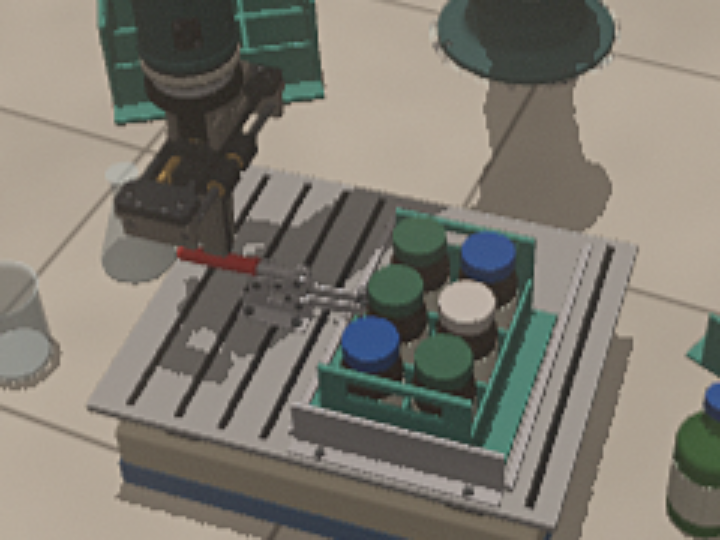

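The handle lies level (end at crop px (180,253)), and the force peaked and then vanished, so it has snapped over. I'll press lightly to feel the stop, back off and check.

```bash
python3 - <<'E'
from clamp import *
o=robot.observe(); p=np.array(o['tcp_pos']); f0=np.array(o['contact_force']); log=[]
for k in range(1,7):
    robot.servo_line((p-[0,0,k]).tolist(),feed=20); robot.hold(.1)
    o=robot.observe(); f=np.array(o['contact_force'])-f0; log.append((k,f[2].round(1)))
    if f[2]>10: break
print(log, o['tcp_pos'])
robot.servo_line((p+[0,0,220]).tolist(),feed=250)
robot.movep([440,60,450],down(np.pi/2+yaw))
im,info=snap('wrist','wrist4.png')
for cam in('wrist','scene'):
    if cam=='scene': im,info=snap(cam)
    for n in ['carrier','clamp','clamp_grip','clamp_handle_end','clamp_spindle','stop_face']: print(n,find(n,cam,info))
print(robot.observe()['t'],robot.observe()['contact_force'])
E
```

```text
[(1, np.float64(-0.9)), (2, np.float64(0.6)), (3, np.float64(1.4)), (4, np.float64(5.0)), (5, np.float64(7.1)), (6, np.float64(9.3))] [610.27830249 -60.96967778 163.07760848]
carrier [(0.88, [629.2, 142.7, 123.9], [318.0, 300.0]), (0.85, [389.1, 401.7, -3.2], [479.0, 145.0]), (0.33, [510.4, -230.4, -0.7], [103.0, 187.0])]
clamp [(0.89, [607.4, 15.0, 118.3], [235.0, 279.0]), (0.75, [511.1, -230.6, 1.1], [102.0, 188.0])]
clamp_grip [(0.62, [612.2, -69.6, 155.3], [172.0, 290.0])]
clamp_handle_end [(0.59, [614.7, -101.3, 156.2], [149.0, 290.0])]
clamp_spindle []
stop_face [(0.64, [573.7, 165.9, 128.3], [338.0, 268.0])]
carrier [(0.91, [382.8, 395.1, 3.7], [410.0, 265.0]), (0.79, [187.5, -324.2, -2.7], [221.0, 169.0]), (0.59, [630.0, 145.1, 120.5], [294.0, 274.0])]
clamp [(0.58, [603.6, 13.2, 117.7], [251.0, 253.0])]
clamp_grip [(0.54, [607.9, -65.4, 160.0], [221.0, 234.0])]
clamp_handle_end [(0.65, [613.8, -98.9, 152.1], [209.0, 234.0])]
clamp_spindle []
stop_face [(0.31, [505.4, -228.3, -0.8], [197.0, 235.0])]
29.7583 [ 0.1198071   0.43816052 -0.08035499]
```

View pics/wrist4.png

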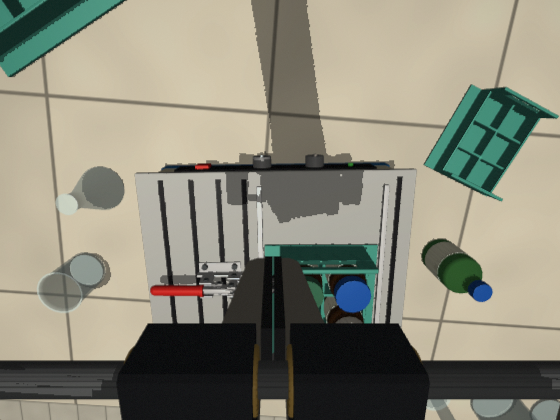

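The picture shows the handle level from (152,291) to (203,291) and the carrier at the stop. The networks put the grip point within about 7 mm of its locked height, and the glassware has not moved.

```bash
python3 -c "
from h import *
print(robot.job_done())"
```

```text
the job is handed in; nothing more can be done
None
```

The carrier is pushed home against the back stop, the toggle clamp is snapped over onto its foot, and the job was handed in at about 30 s; no verdict was shown, and the tip's force on the foot was not measured.

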